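Put a glued handle blank to press

TASK

Put the freshly glued handle blank to press on the slate: lay it across the middle of the slate, square to the slate's length, and set the two packing blocks of exactly its own thickness parallel to it, one on each side, each midway along the slate between the blank and that end of the slate. Bridge all three with the pressing board, running lengthwise along the middle of the slate so that it lies level on all of them, and then stand the block of salt flat on the middle of the board as the weight. Leave the thinner block, the thicker block, the tin and the beeswax where they are.

Things in the scene. Friction and masses are not known exactly. Their poses are not given: they have to be found in the camera images.
- slate_top (a point): Dark grey honing slate, the bed of the press: flat, 145 mm wide (x) by 193 mm long (y), 18 mm thick; it does not move. It lies on the brown hardboard (bench height 0); the yellow oilcloth to the right is 4 mm lower. Point: centre of its upper face; y runs along its length, x across it, z up.
- handle_blank_mid (a point): Freshly glued knife-handle blank: two dark brown wooden scales with a light metal liner between them, 26 mm wide (x), 108 mm long (y; the liner stands out 4 mm more at each end), 18 mm thick, 0.07 kg. Point: its centre, half-way up; z up.
- block_18a_mid (a point): Pale wooden packing block, 24 mm wide (x) by 52 mm long (y), 18 mm thick, the same as the handle blank; there are two of these, alike. Point: its centre, half-way up; z up.
- block_18b_mid (a point): Pale wooden packing block, 24 mm wide (x) by 52 mm long (y), 18 mm thick, the same as the handle blank; there are two of these, alike. Point: its centre, half-way up; z up.
- block_thin_mid (a point): Pale wooden packing block, 24 mm wide (x) by 62 mm long (y), 9 mm thick: thinner than the handle blank. Point: its centre, half-way up; z up.
- block_thick_mid (a point): Pale wooden packing block, 24 mm wide (x) by 42 mm long (y), 30 mm thick: thicker than the handle blank. Point: its centre, half-way up; z up.
- press_board_mid (a point): Pressing board: plain pale plywood strip with a thin cork face underneath, 56 mm wide (x) by 165 mm long (y), 15 mm thick, about 0.11 kg. Point: its centre, half-way up; z up.
- salt_block_mid (a point): Block of pink rock salt that serves as the weight: 58 mm wide (x) by 90 mm long (y), 57 mm high, about 0.55 kg. Point: its centre, half-way up; z up.
- rivet_tin_mid (a point): Small round tan tin, 43 mm across, 21 mm high; a bystander. Point: its centre, half-way up.
- beeswax_mid (a point): Yellow lump of beeswax, 30 by 50 mm, 20 mm high; a bystander. Point: its centre, half-way up.
Things that resemble listed ones, but are neither listed nor needed, are in the scene too. Leave any turquoise look-alike of the part that bears block_18b_mid alone.

How it is judged (in metres and radians):
On the way, in this order (a step that is already met when the one before it is completed fails the run):
1. the blank lies across the middle of the slate with a block of its own thickness on each side (x of handle_blank_mid in the frame of slate_top between -0.015 and 0.015 m and y of handle_blank_mid in the frame of slate_top between -0.015 and 0.015 m and z of handle_blank_mid in the frame of slate_top between 0.006 and 0.012 m and angle between the y axis of handle_blank_mid and the x axis of slate_top, either way round below 0.2 rad and ((x of block_18a_mid in the frame of slate_top between -0.015 and 0.015 m and y of block_18a_mid in the frame of slate_top between 0.037 and 0.073 m and z of block_18a_mid in the frame of slate_top between 0.006 and 0.012 m and angle between the y axis of each of block_18a_mid, block_18b_mid and the x axis of slate_top, either way round below 0.26 rad and x of block_18b_mid in the frame of slate_top between -0.015 and 0.015 m and y of block_18b_mid in the frame of slate_top between -0.073 and -0.037 m and z of block_18b_mid in the frame of slate_top between 0.006 and 0.012 m) or (x of block_18a_mid in the frame of slate_top between -0.015 and 0.015 m and y of block_18a_mid in the frame of slate_top between -0.073 and -0.037 m and z of block_18a_mid in the frame of slate_top between 0.006 and 0.012 m and angle between the y axis of each of block_18a_mid, block_18b_mid and the x axis of slate_top, either way round below 0.26 rad and x of block_18b_mid in the frame of slate_top between -0.015 and 0.015 m and y of block_18b_mid in the frame of slate_top between 0.037 and 0.073 m and z of block_18b_mid in the frame of slate_top between 0.006 and 0.012 m)) and linear speed of each of handle_blank, block_18a, block_18b below 0.02 m/s), for 0.2 s.
2. the pressing board lies level on the blank and both blocks (all of step 1 and x of press_board_mid in the frame of slate_top between -0.015 and 0.015 m and y of press_board_mid in the frame of slate_top between -0.015 and 0.015 m and z of press_board_mid in the frame of slate_top between 0.022 and 0.029 m and angle between the y axis of press_board_mid and the y axis of slate_top, either way round below 0.16 rad and angle between press_board_mid's own z axis and vertical below 0.035 rad and linear speed of press_board below 0.02 m/s), for 0.2 s.
At the end, for the whole second after the job is handed in: Blank flat across the slate, centred to 15 mm, square to 11 deg; 18 mm blocks flat beside it, centres 37-73 mm along the slate from its centre, 15 mm off mid-line, 15 deg; board level on all three, centred to 15 mm, along the slate to 9 deg; salt flat on it within 16 mm of its middle; all at rest (all of step 2 and contact force between press_board and handle_blank above 0.1 N and contact force between press_board and block_18a above 0.1 N and contact force between press_board and block_18b above 0.1 N and horizontal distance between salt_block_mid and press_board_mid below 0.016 m and contact force between salt_block and press_board above 2 N and angle between salt_block_mid's own z axis and vertical below 0.06 rad and z of salt_block_mid in the frame of slate_top between 0.057 and 0.066 m and linear speed of salt_block below 0.02 m/s); the robot touches nothing.
It fails at once if the thinner block is moved more than 25 mm (distance of block_thin_mid from where it was at the start of the episode above 0.025 m).
It fails at once if the thicker block is moved more than 25 mm (distance of block_thick_mid from where it was at the start of the episode above 0.025 m).
It fails at once if the tin is moved more than 25 mm (distance of rivet_tin_mid from where it was at the start of the episode above 0.025 m).
It fails at once if the beeswax is moved more than 25 mm (distance of beeswax_mid from where it was at the start of the episode above 0.025 m).
It also fails if it takes over 115 s, if anything falls off the work surface, if the arm or the gripper's body presses on something with over 40 N, if the wrist force passes 120 N, or if a joint passes its speed limit or range.

ROBOT

A 6-joint arm with a two-finger parallel gripper is mounted at the origin on the work surface; the furniture and walls round the work are solid. World frame = base frame: x ahead of the robot, y to its left, z up, the work surface at z = 0. Lengths are in m, angles in degrees, forces in N, time in s.
With the tool pointing down it reaches from about 0.3 to 0.75 m from the base axis. Payload 8.5 kg.
Tool frame: the origin (TCP) lies at the very end of the fingers, on their centre line; the grasp point (between the pads) lies 19 mm behind it; z points along the fingers, y is the line along which they close (so a half turn about z gives the same grasp; the last joint's range is limited). The gripper opens to 85 mm and grips with 20 to 120 N. Pads are 22 mm wide; open, the fingers measure 114 mm over their backs; the gripper's body (76 mm by 85 mm) begins 54 mm behind the grasp point. The pads swing forward as they close: fully open they stand 13 mm farther back than shut.
Start: joints at [59.628, 21.807, 74.336, -0, 83.858, -12.336], TCP at [0.17, 0.523, 0.198] pointing down, gripper open.
Joint ranges: [-178.18, 178.18], [-50.72, 133.34], [12.68, 142.11], [-81.47, 261.47], [9.98, 163.14], [-165.26, 165.26]. Speed limits (degrees/s): [136.94, 136.94, 180, 180, 180, 180].

INTERFACE

Orientations are given as a 3x3 rotation matrix whose columns are the frame's x, y, z axes.
In Python, from rig import env, optics, spotter gives the robot as it stands.
- The arm moves only by the shell command python3 -m crank 'ROWS' [FORCE]. ROWS is JSON, one flat list of numbers, 5 for each row, row after row: the finger opening in cm, from 0 to 8.54, then the shift along the tool's x, y, z in cm, then the turn about the tool's z in rad. A call has exactly 8 rows; each row shifts and turns the commanded pose from where the row before left it, along the tool's axes as they then stand; what a row does not reach is not made up. A row lasts 1/12 s, in which the tool goes at most 41.7 mm and 7.16 degrees, less where a joint would pass 70% of its speed; a pose out of reach is approached as far as the arm can. A call is refused whole if a number of a shift passes 4.17 or a number of a turn 0.125, either way. A call with a gripper value outside its range is refused whole. The fingers move at their own pace and stop on an object; FORCE is the grip in N (left out, the last holds). Time passes only in rows, so rows that do not move let the fingers close, or fill a call up. It gives the time, the measured TCP pose, the force, the opening and the grip force at its end, in the units of the state.
- env.observe(): the state, without advancing time (a new reading comes with each control period).
- optics.get_image(name): name is "scene" or "top"; returns a dict with "color" (384x512x3 uint8, red, green, blue), "intrinsics" (3x3 intrinsics, pixels), "pose" (4x4, takes a point from camera to world coordinates). Camera axes: x right, y up, looking along -z (the intrinsics and any distortion apply to the point x, -y, -z); pixel columns grow to the right and rows downward; lengths in m; the calibration is good to about 2 mm. A picture is of the moment at which its call begins. There is no depth.
- env.close_job(): hands the job in; it is judged then, once.
Trained networks look in a picture, given as the dict that the camera call returned (one of the last four; its "shot" number tells which), for a name from the list of things; names that differ only in an ending like _2 or _b are one class to them, and where a whole thing is asked for, a point or a joint stands for the part that bears it (a point fixed in the world has none). Each returns a list of dicts, best first, with "score" (0 to 1); they miss things now and then, are a little off and sometimes report something else, mostly with a low value. They report only what shows in the picture. A call takes as long as a camera call. They do not tell look-alikes from the thing itself.
- spotter.look_for(picture, query): "at" ([column, row] as shares, 0 to 1, of the picture: columns of its width, rows of its height, amid what is visible of it).
The state is a dict: "time_s": time; "q": joint angles; "qvel": joint speeds; "joint_efforts": joint torques, N m; "position": TCP position; "tool_rot": TCP orientation; "ft_force": force on the tool from outside, world axes, zero at the start; "wrist_torque": the same for the moment, N m; "grip_width": finger opening in m; "gripper_force": force on a finger pad.
Only numpy, scipy, OpenCV 4.12 (cv2) and the standard library are available. Lean on these libraries where they do the work, as an engineer would, in place of code of your own. Each camera call takes 0.05 s, during which the arm holds its last target. There are 200 camera calls.

## Working session

There is one attempt and no reset: what is moved stays moved. The work goes in short steps, Python scripts to look and compute and a shell command to move; the robot and the scene stay as the last step left them, time stands still between calls to the robot, and variables do not carry over. Pictures are saved under pics/ and viewed, at most 14 in all, crops included, and the job is handed in when it is done.

```bash
ls; mkdir -p pics; python3 - <<'E'
from rig import env, optics, spotter
import cv2,numpy as np
for n in ("scene","top"):
    p=optics.get_image(n); cv2.imwrite(f"pics/{n}0.png",cv2.resize(p["color"][:,:,::-1],(800,600),interpolation=cv2.INTER_CUBIC))
    print(n,p["intrinsics"],p["pose"],[k for k in p])
    for q in ["slate_top","handle_blank_mid","block_18a_mid","block_thin_mid","block_thick_mid","press_board_mid","salt_block_mid","rivet_tin_mid","beeswax_mid"]:
        print(q,[(round(d["at"][0]*800),round(d["at"][1]*600),round(d["score"],2)) for d in spotter.look_for(p,q)])
s=env.observe();print(s)
E
```

```text
pics
scene [[458.9032156    0.         255.15282971]
 [  0.         458.9032156  197.84411319]
 [  0.           0.           1.        ]] [[ 0.79011727  0.40943799 -0.45615264 -0.00974066]
 [-0.61288686  0.5165646  -0.59793872 -0.72692423]
 [-0.00918652  0.75201167  0.65908578  0.69482115]
 [ 0.          0.          0.          1.        ]] ['color', 'intrinsics', 'pose', 'shot']
slate_top [(422, 283, 0.74)]
handle_blank_mid [(578, 378, 0.89)]
block_18a_mid [(407, 375, 0.91)]
block_thin_mid [(496, 397, 0.55), (516, 314, 0.52)]
block_thick_mid [(546, 422, 0.55), (490, 455, 0.29)]
press_board_mid [(345, 234, 0.67)]
salt_block_mid [(519, 315, 0.95), (580, 373, 0.27)]
rivet_tin_mid [(450, 355, 0.57)]
beeswax_mid [(495, 456, 0.74)]
top [[435.69351773   0.         257.45860426]
 [  0.         435.69351773 191.88083309]
 [  0.           0.           1.        ]] [[-0.02228005  0.98741133 -0.1565965   0.32294802]
 [-0.99879219 -0.02884503 -0.03977591 -0.16071291]
 [-0.04379221  0.15552115  0.9868614   0.89854999]
 [ 0.          0.          0.          1.        ]] ['color', 'intrinsics', 'po
[... 421 characters left out ...]
8574476e+01, -1.23365453e+01]), 'qvel': array([ 0.03052426,  0.09987399,  0.01240115,  0.03294515, -0.08258663,
       -0.01052943]), 'joint_efforts': array([-4.99006401e-04, -4.48346364e+01, -2.31475890e+01, -2.47050866e-04,
        5.12833485e-04, -1.44420130e-05]), 'position': array([0.17027875, 0.52294274, 0.19772972]), 'tool_rot': array([[-9.50862756e-01,  3.09612692e-01,  8.22401819e-07],
       [ 3.09612692e-01,  9.50862756e-01,  4.13323336e-06],
       [ 4.97710246e-07,  4.18476371e-06, -1.00000000e+00]]), 'ft_force': array([-0.88302544, -0.08914119,  0.41053648]), 'wrist_torque': array([-0.00348837, -0.0071652 ,  0.02180555]), 'gripper_force': 0.0, 'grip_width': 0.08495706443401427}
```

View pics/top0.png

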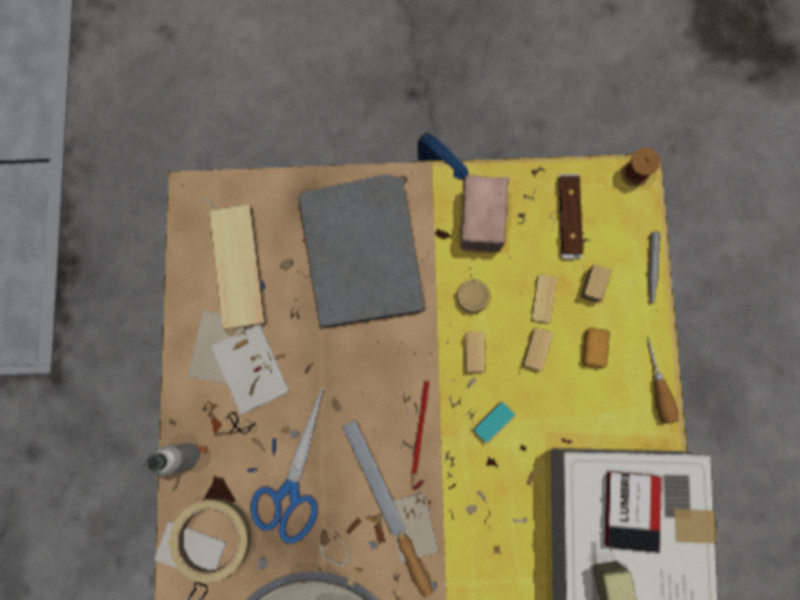

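View pics/scene0.png

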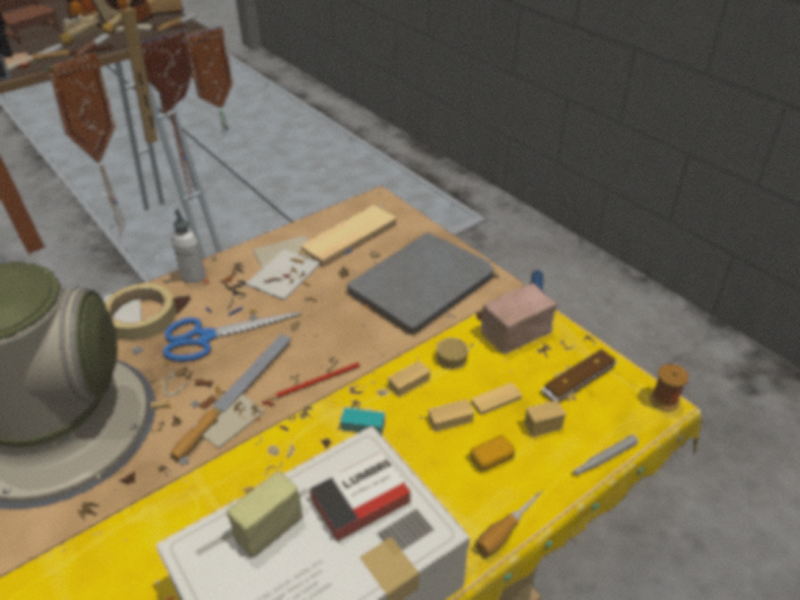

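The top view (800x600) shows the salt at (485,213), blank (570,217), tin (473,296), beeswax (596,348), board (237,266) and slate (361,251). The block candidates are (475,352), (537,350), (543,298) and (597,283), plus a turquoise decoy at (494,422) that I'll leave alone. By shape, (475,352) and (537,350) should be the 18 mm pair. (543,298) looks like the longer thin block and (597,283) the short thick one. I'll check this by fitting boxes.

```bash
cat > h.py <<'E'
from rig import env, optics, spotter
import cv2,numpy as np
from scipy.optimize import minimize
DIM=dict(slate=(.145,.193,.018,0),blank=(.026,.112,.018,-.004),b18=(.024,.052,.018,-.004),thin=(.024,.062,.009,-.004),
  thick=(.024,.042,.030,-.004),board=(.056,.165,.015,0),salt=(.058,.090,.057,-.004))
def proj(P,pic):
    T=pic["pose"];c=(np.asarray(P)-T[:3,3])@T[:3,:3];K=pic["intrinsics"]
    return np.stack([K[0,0]*c[:,0]/-c[:,2]+K[0,2],K[1,1]*-c[:,1]/-c[:,2]+K[1,2]],1)
def unproj(uv,z,pic):
    K=pic["intrinsics"];T=pic["pose"]
    d=T[:3,:3]@np.array([(uv[0]-K[0,2])/K[0,0],-(uv[1]-K[1,2])/K[1,1],-1]);o=T[:3,3]
    return (o+d*(z-o[2])/d[2])[:2]
def corners(x,y,a,dim):
    w,l,h,z0=dim;c,s=np.cos(a),np.sin(a)
    return np.array([(x+c*i*w/2-s*j*l/2,y+s*i*w/2+c*j*l/2,z0+k*h) for k in(0,1) for i,j in((-1,-1),(1,-1),(1,1),(-1,1))])
def hull(p,dim,pic,S=4): return cv2.convexHull((proj(corners(*p,dim),pic)*S+S/2).astype(np.float32))
def sil(p,dim,pic,shape,S=4):
    m=np.zeros(shape,np.uint8);cv2.fillConvexPoly(m,np.round(hull(p,dim,pic,S)*16).astype(np.int32),255,shift=4);return m
def fit(uv,dim,pic,ang0,S=4,pad=12):
    """uv: px in 512x384; grabCut then fit the box silhouette; returns pose and IoU"""
    x,y=unproj(uv,dim[3]+dim[2]/2,pic);im=cv2.resize(pic["color"],None,fx=S,fy=S,interpolation=cv2.INTER_CUBIC)
    p=np.array([x,y,ang0]);big=sil(p,(dim[0]+.03,dim[1]+.03,dim[2],dim[3]),pic,im.shape[:2]);sm=sil(p,(dim[0]*.5,dim[1]*.5,dim[2],dim[3]),pic,im.shape[:2])
    g=np.full(im.shape[:2],cv2.GC_BGD,np.uint8);g[big>0]=cv2.GC_PR_BGD;g[sil(p,dim,pic,im.shape[:2])>0]=cv2.GC_PR_FGD;g[sm>0]=cv2.GC_FGD
    x0,y0,w,h=cv2.boundingRect(big);y1=max(0,y0-40);x1=max(0,x0-40);sl=np.s_[y1:y0+h+40,x1:x0+w+40]
    gg=g[sl].copy();cv2.grabCut(np.ascontiguousarray(im[sl]),gg,None,np.zeros((1,65)),np.zeros((1,65)),6,cv2.GC_INIT_WITH_MASK)
    m=np.zeros_like(g);m[sl]=np.where((gg==1)|(gg==3),255,0);M=m[sl]>0
    def cost(q):
        s=sil(q,dim,pic,g.shape)[sl]>0;return -(s&M).sum()/max(1,(s|M).sum())
    best=None
    for da in(-.25,0,.25):
        q0=p+[0,0,da];r=minimize(cost,q0,method="Nelder-Mead",options=dict(initial_simplex=[q0,q0+[.008,0,0],q0+[0,.008,0],q0+[0,0,.15]],xatol=1e-4,fatol=1e-4))
        if best is None or r.fun<best.fun: best=r
    return best.x,-best.fun,m
E
cat > m.py <<'E'
from h import *
pic=optics.get_image("top");s=512/800
can=[("slate",361,251,.1),("board",237,266,.1),("salt",485,213,0),("blank",570,217,0)]
can+=[(n,u,v,-.15) for u,v in((475,352),(537,350),(543,298),(597,283)) for n in("b18","thin","thick")]
im=cv2.resize(pic["color"][:,:,::-1],None,fx=4,fy=4,interpolation=cv2.INTER_CUBIC)
for n,u,v,a in can:
    q,f,m=fit((u*s,v*s),DIM[n],pic,a);print(n,u,v,q.round(4),round(f,3))
    good=n not in("b18","thin","thick") or (n,u) in(("b18",475),("b18",537),("thin",543),("thick",597))
    if good:
        cv2.drawContours(im,cv2.findContours(m,0,2)[0],-1,(255,0,255),1)
        cv2.polylines(im,[np.int32(hull(q,DIM[n],pic))],True,(0,255,0),1)
cv2.imwrite("pics/fit0.png",cv2.resize(im[430:1000,480:1680],(800,380)))
cv2.imwrite("pics/crop0.png",im[650:1000,1120:1640])
E
python3 m.py
```

```text
slate 361 251 [ 0.5319 -0.0703 -0.2201] 0.689
board 237 266 [0.5564 0.1024 1.6992] 0.619
salt 485 213 [ 0.5785 -0.2284  0.2619] 0.669
blank 570 217 [ 0.6007 -0.3503 -1.6225] 0.545
b18 475 352 [ 0.3932 -0.2154  1.4701] 0.872
thin 475 352 [ 0.3936 -0.2153  1.4253] 0.69
thick 475 352 [ 0.3932 -0.2151 -1.5992] 0.768
b18 537 350 [ 0.394  -0.2966  1.2099] 0.864
thin 537 350 [ 0.3935 -0.297   1.1585] 0.772
thick 537 350 [ 0.3966 -0.2968 -1.8801] 0.801
b18 543 298 [ 0.4618 -0.3094 -1.739 ] 0.94
thin 543 298 [ 0.4643 -0.3103  1.3679] 0.781
thick 543 298 [ 0.4652 -0.309   1.4191] 0.785
b18 597 283 [ 0.4774 -0.375   1.0767] 0.781
thin 597 283 [ 0.4762 -0.3756  1.0586] 0.689
thick 597 283 [ 0.4773 -0.3756  1.233 ] 0.799
```

View pics/fit0.png

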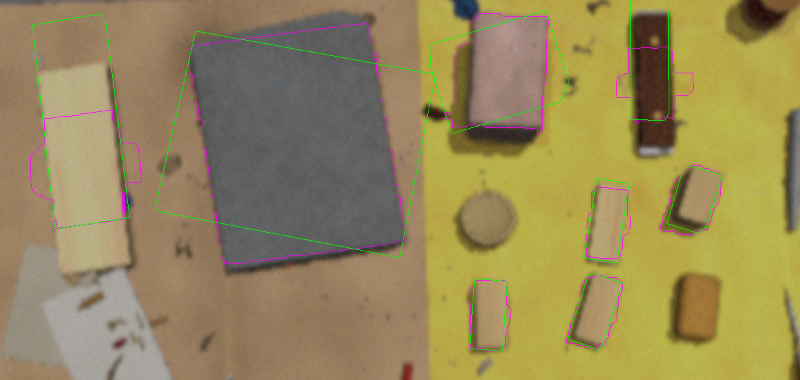

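View pics/crop0.png

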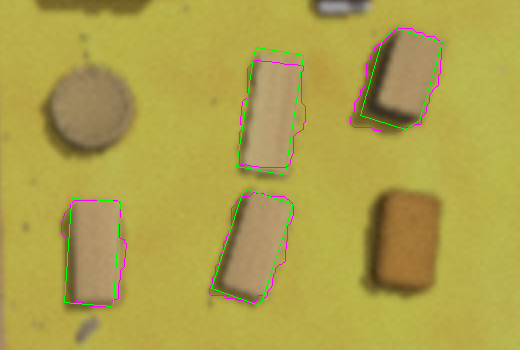

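```bash
cat > m.py <<'E'
from h import *
pic=optics.get_image("top");s=512/800;h=np.pi/2
can=[("slate",361,251,h+.12),("board",237,266,h+.07),("salt",485,213,h-.03),("blank",570,217,h),("b18",475,352,h),("b18",537,350,h-.25),("thin",543,298,h-.1),("thick",597,283,h-.25)]
im=cv2.resize(pic["color"][:,:,::-1],None,fx=4,fy=4,interpolation=cv2.INTER_CUBIC)
for n,u,v,a in can:
    q,f,m=fit((u*s,v*s),DIM[n],pic,a);print(n,u,v,q.round(4),round(f,3))
    cv2.drawContours(im,cv2.findContours(m,0,2)[0],-1,(255,0,255),1)
    cv2.polylines(im,[np.int32(hull(q,DIM[n],pic))],True,(0,255,0),1)
    cv2.polylines(im,[np.int32(proj(corners(*q,DIM[n]),pic)[4:]*4+2)],True,(255,0,0),1)
cv2.imwrite("pics/fit1.png",cv2.resize(im[420:1000,480:1640],(800,400)))
E
python3 m.py
```

```text
slate 361 251 [ 0.5333 -0.0704  1.7173] 0.972
board 237 266 [0.5169 0.0974 1.7057] 0.959
salt 485 213 [ 0.5724 -0.2333  1.4446] 0.889
blank 570 217 [ 0.5726 -0.3512  1.5521] 0.964
b18 475 352 [ 0.3949 -0.2175  1.5375] 0.886
b18 537 350 [ 0.3939 -0.297   1.2143] 0.912
thin 543 298 [ 0.4614 -0.3101  1.3791] 0.939
thick 597 283 [ 0.477  -0.3747  1.1794] 0.803
```

View pics/fit1.png

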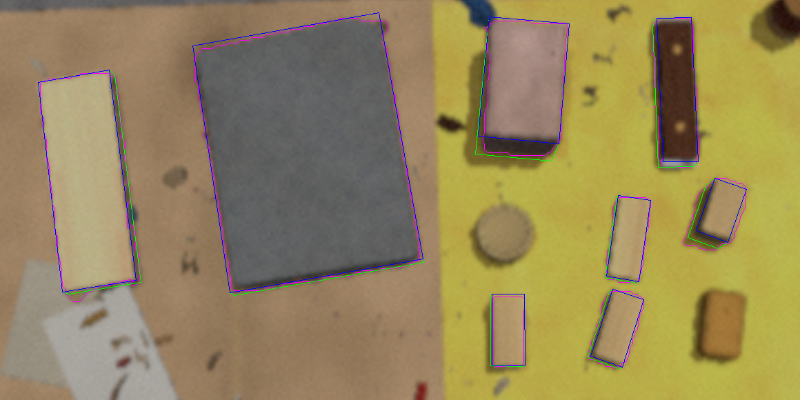

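The fits are good. The two equal-length 52 mm blocks at (475,352) and (537,350) are the 18 mm pair. (543,298) is the longer 62 mm thin block and (597,283) is the short, tall thick block. I'll start with the blank.

```bash
cat > d.py <<'E'
import sys,numpy as np
from rig import env
x,y,z,h=map(float,sys.argv[1:]);s=env.observe();R=s["tool_rot"];p=s["position"]
hc=np.arctan2(R[1,1],R[0,1]);t=hc-h;c,si=np.cos(h),np.sin(h)
d=np.array([x,y,z])-p;t=(t+np.pi)%(2*np.pi)-np.pi
print("t",round(s["time_s"],2),"pos",p.round(4),"head",hc.round(3),"q6",s["q"][5].round(1),"grip",round(s["grip_width"],4),s["gripper_force"].round(1),"F",s["ft_force"].round(1))
print("TURN",t.round(3),"then cm:",(100*np.array([-d[0]*si+d[1]*c,d[0]*c+d[1]*si,-d[2]])).round(2),"now-axes:",(100*d@R).round(2))
E
python3 d.py .5726 -.3512 .15 1.552
python3 -m crank '[5,0,0,0,-0.1, 5,0,0,0,-0.1, 5,0,0,0,-0.095, 5,0,0,0,0, 5,-4,0,0,0, 5,-4,0,0,0, 5,-4,0,0,0, 5,-4,0,0,0]' 40
python3 d.py .5726 -.3512 .15 1.552
```

```text
time_s: 1.77
position: [0.3319, 0.5195, 0.1979]
tool_rot: [[-1.0, 0.023, 0.0], [0.023, 1.0, 0.0], [-0.0, 0.0, -1.0]]
ft_force: [0.1, 0.8, 0.2]
grip_width: 0.0498
gripper_force: 0.0Traceback (most recent call last):
  File "d.py", line 6, in <module>
    print("t",round(s["time_s"],2),"pos",p.round(4),"head",hc.round(3),"q6",s["q"][5].round(1),"grip",round(s["grip_width"],4),s["gripper_force"].round(1),"F",s["ft_force"].round(1))
                                                                                                                               ^^^^^^^^^^^^^^^^^^^^^^^^
AttributeError: 'float' object has no attribute 'round'
Traceback (most recent call last):
  File "d.py", line 6, in <module>
    print("t",round(s["time_s"],2),"pos",p.round(4),"head",hc.round(3),"q6",s["q"][5].round(1),"grip",round(s["grip_width"],4),s["gripper_force"].round(1),"F",s["ft_force"].round(1))
                                                                                                                               ^^^^^^^^^^^^^^^^^^^^^^^^
AttributeError: 'float' object has no attribute 'round'
```

```bash
sed -i 's/s\["gripper_force"\].round(1)/round(s["gripper_force"],1)/' d.py
for i in 1; do
python3 -m crank '[5,-1.1,-3.6,0.2,0, 5,-1.1,-3.6,0.2,0, 5,-1.1,-3.6,0.2,0, 5,-1.1,-3.6,0.2,0, 5,-1.1,-3.6,0.2,0, 5,-1.1,-3.6,0.2,0, 5,-1.1,-3.6,0.2,0, 5,-1.1,-3.6,0.2,0]'>/dev/null
python3 -m crank '[5,-1.1,-3.6,0.2,0, 5,-1.1,-3.6,0.2,0, 5,-1.1,-3.6,0.2,0, 5,-1.1,-3.6,0.2,0, 5,-1.1,-3.6,0.2,0, 5,-1.1,-3.6,0.2,0, 5,-1.1,-3.6,0.2,0, 5,-1.1,-3.6,0.2,0]'>/dev/null
python3 -m crank '[5,-1.1,-3.6,0.2,0, 5,-1.1,-3.6,0.2,0, 5,-1.1,-3.6,0.2,0, 5,-1.1,-3.6,0.2,0, 5,-1.1,-3.6,0.2,0, 5,-1.1,-3.6,0.2,0, 5,-1.1,-3.6,0.2,0, 5,0,0,0,0]'>/dev/null
done
python3 d.py .5726 -.3512 0 1.552
```

```text
t 3.77 pos [ 0.567  -0.3191  0.1499] head 1.543 q6 -128.1 grip 0.0503 0.0 F [-0.1  0.   0.1]
TURN -0.009 then cm: [-0.62 -3.2  14.99] now-axes: [-0.65 -3.17 15.  ]
```

```bash
python3 -m crank '[5,-0.3,-1.6,2,-0.009, 5,-0.33,-1.58,2,0, 5,0,0,3,0, 5,0,0,3,0, 5,0,0,3,0, 5,0,0,1.2,0, 5,0,0,0.5,0, 5,0,0,0,0]'>/dev/null
python3 d.py .5726 -.3512 0 1.552
python3 - <<'E'
from h import *
for n in("top","scene"):
    p=optics.get_image(n);u=proj([[.5726,-.3512,.01]],p)[0];a,b=max(0,int(u[0])-90),max(0,int(u[1])-70)
    c=cv2.resize(p["color"][b:b+140,a:a+180,::-1],None,fx=2.2,fy=2.2,interpolation=cv2.INTER_CUBIC);c=cv2.resize(c,(396,308))
    im=c if n=="top" else np.hstack([im,c])
cv2.imwrite("pics/g1.png",im)
E
```

```text
t 4.43 pos [ 0.5727 -0.3448  0.0046] head 1.559 q6 -130.5 grip 0.0498 0.0 F [-0.2 -0.  -0.2]
TURN 0.007 then cm: [-0.01 -0.64  0.46] now-axes: [-0.   -0.64  0.46]
```

View pics/g1.png

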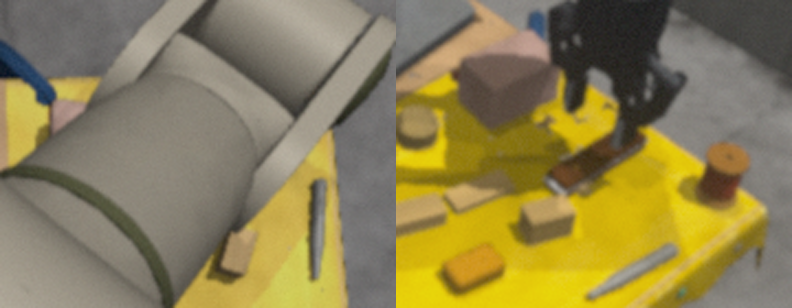

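The scene view shows the fingers straddling the blank, just off centre. I'll correct that, then grip and lift.

```bash
python3 -m crank '[5,0,-0.32,0,0, 5,0,-0.32,0.2,0, 5,0,0,0.26,0, 5,0,0,0,0, 2,0,0,0,0, 2,0,0,0,0, 2,0,0,0,0, 2,0,0,0,0]' 40 >/dev/null
python3 d.py .5726 -.3512 0 1.552
python3 -m crank '[2,0,0,0,0, 2,0,0,0,0, 2,0,0,-1,0, 2,0,0,-2,0, 2,0,0,-3,0, 2,0,0,-3,0, 2,0,0,-2,0, 2,0,0,0,0]' >/dev/null
python3 d.py .5333 -.0704 .11 .1465
```

```text
t 5.2 pos [ 5.726e-01 -3.513e-01  2.000e-04] head 1.56 q6 -131.0 grip 0.0202 0.0 F [-0.2 -0.   0.5]
TURN 0.008 then cm: [-0.    0.01  0.02] now-axes: [-0.    0.01  0.02]
t 5.87 pos [ 0.5743 -0.3527  0.1163] head 1.56 q6 -131.0 grip 0.0199 0.0 F [ 0.2 -0.7  0.4]
TURN 1.414 then cm: [28.52  0.07  0.63] now-axes: [ 4.4  28.19  0.42]
```

```bash
python3 - <<'E'
from h import *
p=optics.get_image("scene");cv2.imwrite("pics/g2.png",cv2.resize(p["color"][130:330,230:470,::-1],(720,600),interpolation=cv2.INTER_CUBIC))
E
```

```text
(no output)
```

View pics/g2.png

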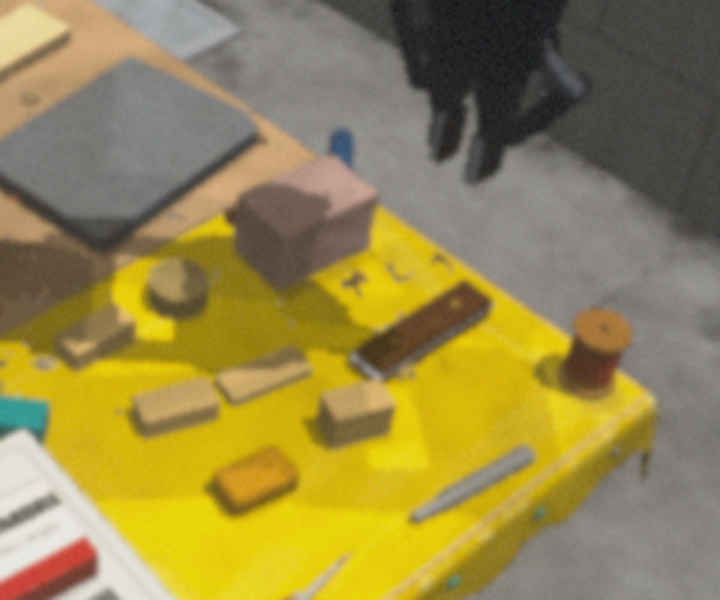

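```bash
python3 - <<'E'
from h import *
p=optics.get_image("scene");s=env.observe();P=s["position"];R=s["tool_rot"];im=cv2.resize(p["color"][:,:,::-1],None,fx=3,fy=3,interpolation=cv2.INTER_CUBIC)
for k in(0,.01,.02):
  for e in(-.01,0,.01):
    u=proj([P-R[:,2]*k+R[:,1]*e],p)[0];cv2.circle(im,tuple(np.int32(u*3+1.5)),3,((0,255,0),(0,0,255),(255,0,0))[round(k*100)],-1)
q,f,m=fit((365,241),DIM["blank"],p,1.552);print(q,f)
q1=[.5726,-.3512,1.552]
for q,c in((q,(0,255,0)),(q1,(255,0,0))):cv2.polylines(im,[np.int32(proj(corners(*q,DIM["blank"]),p)[4:]*3+1.5)],True,c,1)
cv2.imwrite("pics/g3.png",im[390:850,900:1500])
E
```

```text
[ 0.57146098 -0.35189896  1.56071553] 0.9137903225806452
```

View pics/g3.png

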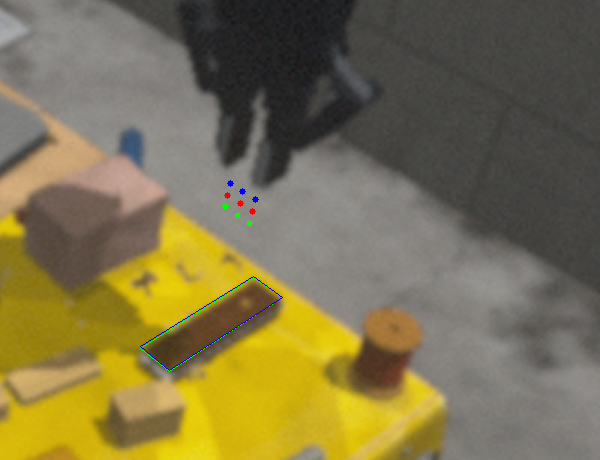

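```bash
python3 d.py .5726 -.3512 0 1.552
python3 -m crank '[2,0,0,0,0, 2,0,0,0,0, 2,0,0,0,0, 2,0,0,0,0, 2,0,0,0,0, 2,0,0,0,0, 2,0,0,0,0, 2,0,0,0,0]' >/dev/null
python3 d.py .5726 -.3512 0 1.552; python3 - <<'E'
from rig import env
print(env.observe()["q"].round(2))
E
```

```text
t 5.97 pos [ 0.5727 -0.3514  0.1112] head 1.56 q6 -131.0 grip 0.0199 0.0 F [-0.3 -0.3 -0.6]
TURN 0.008 then cm: [1.000e-02 2.000e-02 1.112e+01] now-axes: [ 0.02  0.03 11.12]
t 6.63 pos [ 0.5725 -0.3513  0.1101] head 1.56 q6 -131.0 grip 0.0201 0.0 F [ 0.1 -0.8 -0.7]
TURN 0.008 then cm: [-1.000e-02  1.000e-02  1.101e+01] now-axes: [-1.000e-02  1.000e-02  1.101e+01]
[ -41.61   37.83   60.57   -0.     81.61 -130.99]
```

The fingertips appear about 35 mm above the reported TCP, and at z=0 they passed over the blank without touching it. I'll reopen and go lower in small steps, watching the force.

```bash
python3 -m crank '[5,0,0,1,0, 5,0,0,2,0, 5,0,0,3,0, 5,0,0,3,0, 5,0,0,2,0, 5,0,0,0,0, 5,0,0,0.5,0, 5,0,0,0,0]' >/dev/null
python3 d.py .5726 -.3512 0 1.552
python3 -m crank '[5,0,0,0.2,0, 5,0,0,0.2,0, 5,0,0,0.2,0, 5,0,0,0.2,0, 5,0,0,0,0, 5,0,0,0,0, 5,0,0,0,0, 5,0,0,0,0]' >/dev/null
python3 d.py .5726 -.3512 0 1.552
python3 - <<'E'
from h import *
p=optics.get_image("scene");s=env.observe();P=s["position"];im=cv2.resize(p["color"][:,:,::-1],None,fx=5,fy=5,interpolation=cv2.INTER_CUBIC)
cv2.imwrite("pics/g4.png",im[850:1350,1500:2200])
E
```

```text
t 7.3 pos [ 0.5729 -0.3516 -0.0045] head 1.56 q6 -131.0 grip 0.0501 0.0 F [ 0.4  0.3 -0.8]
TURN 0.008 then cm: [ 0.03  0.04 -0.45] now-axes: [ 0.03  0.04 -0.45]
t 7.97 pos [ 0.5726 -0.3514 -0.0128] head 1.56 q6 -131.0 grip 0.0499 0.0 F [-0.2  0.2 -0.1]
TURN 0.008 then cm: [ 0.    0.02 -1.28] now-axes: [ 0.    0.02 -1.28]
```

View pics/g4.png

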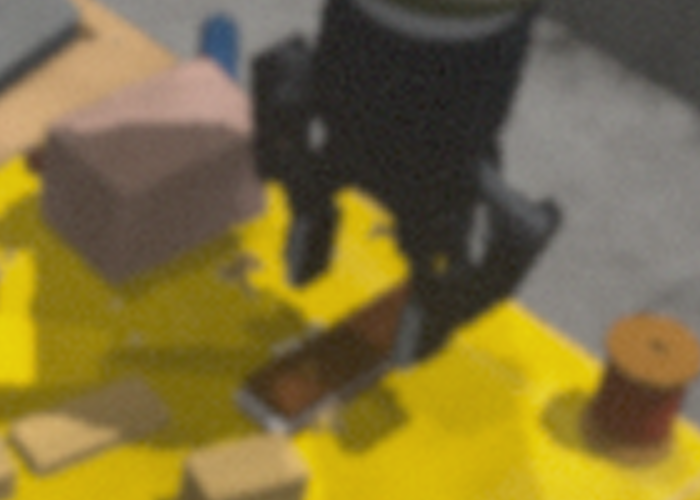

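```bash
python3 -m crank '[5,0,0,0.2,0, 5,0,0,0.2,0, 5,0,0,0.2,0, 5,0,0,0.2,0, 5,0,0,0,0, 5,0,0,0,0, 5,0,0,0,0, 5,0,0,0,0]' >/dev/null
python3 d.py .5726 -.3512 0 1.552
python3 -m crank '[5,0,0,0.1,0, 5,0,0,0.1,0, 5,0,0,0,0, 5,0,0,0,0, 2,0,0,0,0, 2,0,0,0,0, 2,0,0,0,0, 2,0,0,0,0]' >/dev/null
python3 d.py .5726 -.3512 0 1.552
```

```text
t 8.68 pos [ 0.5726 -0.3514 -0.0208] head 1.56 q6 -131.0 grip 0.05 0.0 F [-0.7  0.1  0.4]
TURN 0.008 then cm: [ 0.    0.02 -2.08] now-axes: [ 0.    0.02 -2.08]
t 9.35 pos [ 0.5727 -0.3515 -0.0226] head 1.56 q6 -131.0 grip 0.0238 39.3 F [-1.3  0.2  2.4]
TURN 0.008 then cm: [ 0.01  0.03 -2.26] now-axes: [ 0.01  0.03 -2.26]
```

It made contact, but shallow. I'll reopen, go 6 mm lower and grip again.

```bash
python3 -m crank '[5,0,0,0,0, 5,0,0,0,0, 5,0,0,0.2,0, 5,0,0,0.2,0, 5,0,0,0.2,0, 5,0,0,0,0, 5,0,0,0,0, 5,0,0,0,0]' >/dev/null
python3 d.py .5726 -.3512 0 1.552
python3 -m crank '[2,0,0,0,0, 2,0,0,0,0, 2,0,0,0,0, 2,0,0,0,0, 2,0,0,0,0, 2,0,0,0,0, 2,0,0,0,0, 2,0,0,0,0]' >/dev/null
python3 d.py .5726 -.3512 0 1.552
```

```text
t 10.02 pos [ 0.5726 -0.3514 -0.0289] head 1.56 q6 -131.0 grip 0.0504 0.0 F [-0.  -0.3  0.1]
TURN 0.008 then cm: [-0.    0.02 -2.89] now-axes: [-0.    0.02 -2.89]
t 10.68 pos [ 0.5727 -0.3515 -0.0286] head 1.56 q6 -131.0 grip 0.0247 39.8 F [ 0.1 -0.5  3.6]
TURN 0.008 then cm: [ 0.01  0.03 -2.86] now-axes: [ 0.01  0.03 -2.86]
```

```bash
python3 -m crank '[2,0,0,-0.5,0, 2,0,0,-1,0, 2,0,0,-2,0, 2,0,0,-2,0, 2,0,0,-2,0, 2,0,0,-1.5,0, 2,0,0,-1,0, 2,0,0,0,0]' >/dev/null
python3 d.py .5333 -.0704 .07 .1465
python3 -m crank '[2,0,0,0,0.118, 2,0,0,0,0.118, 2,0,0,0,0.118, 2,0,0,0,0.118, 2,0,0,0,0.118, 2,0,0,0,0.118, 2,0,0,0,0.118, 2,0,0,0,0.118]' >/dev/null
python3 -m crank '[2,0,0,0,0.118, 2,0,0,0,0.118, 2,0,0,0,0.118, 2,0,0,0,0.118, 2,0,0,0,0, 2,2,0,0,0, 2,3.5,0,0,0, 2,3.5,0,0,0]' >/dev/null
python3 d.py .5333 -.0704 .07 .1465
python3 - <<'E'
from h import *
p=optics.get_image("scene");cv2.imwrite("pics/g5.png",cv2.resize(p["color"][100:330,200:470,::-1],(704,600),interpolation=cv2.INTER_CUBIC))
E
```

```text
t 11.35 pos [ 0.5733 -0.3519  0.0738] head 1.56 q6 -131.0 grip 0.0249 39.4 F [-0.1 -0.5  0.3]
TURN 1.414 then cm: [28.44  0.15  0.38] now-axes: [ 4.3  28.11  0.3 ]
t 12.68 pos [ 0.5588 -0.2617  0.07  ] head 0.146 q6 -44.5 grip 0.0248 39.4 F [ 1.   0.4 -0.5]
TURN -0.0 then cm: [19.29  0.27  0.  ] now-axes: [19.29  0.27  0.02]
```

View pics/g5.png

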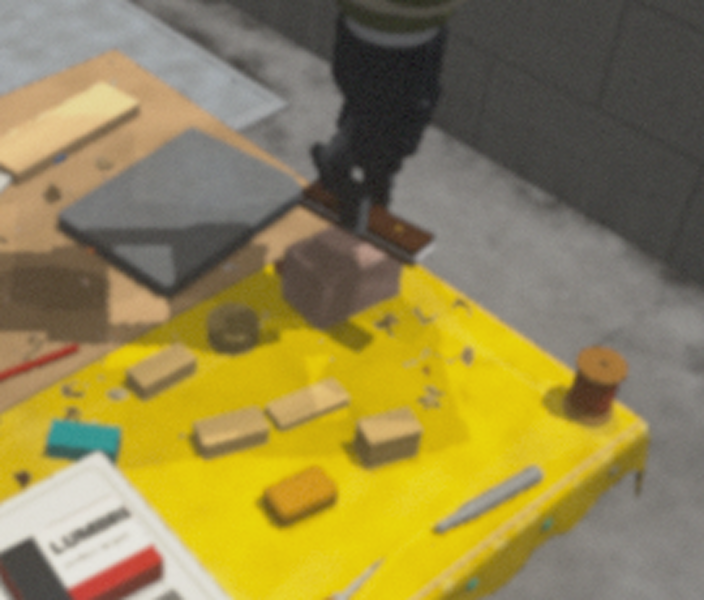

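The blank is held level and clears the salt. I'll carry it over the slate.

```bash
python3 -m crank '[2,3.5,0,0,0, 2,3.5,0,0,0, 2,3.5,0.1,0,0, 2,3.5,0.1,0,0, 2,3,0.07,0,0, 2,1.5,0,0,0, 2,0.8,0,0,0, 2,0,0,0,0]' >/dev/null
python3 -m crank '[2,0,0,0,0, 2,0,0,0,0, 2,0,0,1,0, 2,0,0,1.5,0, 2,0,0,1.5,0, 2,0,0,1,0, 2,0,0,0.5,0, 2,0,0,0,0]' >/dev/null
python3 d.py .5333 -.0704 -.0067 .1465
```

```text
t 14.07 pos [ 0.5341 -0.0712  0.0148] head 0.143 q6 -28.4 grip 0.0251 39.4 F [-0.3  0.5 -1.1]
TURN -0.003 then cm: [ 0.09 -0.07  2.15] now-axes: [ 0.08 -0.06  2.15]
```

```bash
python3 -m crank '[2,0.08,-0.06,0.6,0, 2,0,0,0.6,0, 2,0,0,0.4,0, 2,0,0,0.3,0, 2,0,0,0.1,0, 2,0,0,0,0, 2,0,0,0,0, 2,0,0,0,0]' >/dev/null
python3 d.py .5333 -.0704 -.0067 .1465
```

```text
t 14.73 pos [ 0.5341 -0.0702 -0.0036] head 0.144 q6 -28.3 grip 0.0249 39.4 F [ 1.   0.2 -0.9]
TURN -0.002 then cm: [-0.01 -0.08  0.31] now-axes: [-0.01 -0.08  0.31]
```

```bash
python3 -m crank '[2,0,0,0.1,0, 2,0,0,0.1,0, 2,0,0,0,0, 2,0,0,0,0, 2,0,0,0,0, 2,0,0,0,0, 2,0,0,0,0, 2,0,0,0,0]' >/dev/null
python3 d.py .5333 -.0704 -.0067 .1465
python3 -m crank '[2,0,0,0.1,0, 2,0,0,0.05,0, 2,0,0,0,0, 2,0,0,0,0, 2,0,0,0,0, 2,0,0,0,0, 2,0,0,0,0, 2,0,0,0,0]' >/dev/null
python3 d.py .5333 -.0704 -.0067 .1465
```

```text
t 15.4 pos [ 0.5339 -0.0702 -0.0059] head 0.144 q6 -28.3 grip 0.0249 39.4 F [ 0.   0.2 -0.4]
TURN -0.002 then cm: [-0.01 -0.07  0.08] now-axes: [-0.01 -0.07  0.08]
t 16.07 pos [ 0.5341 -0.0702 -0.0066] head 0.144 q6 -28.3 grip 0.0247 40.4 F [-1.9  1.   7. ]
TURN -0.002 then cm: [-0.01 -0.08  0.01] now-axes: [-0.01 -0.08  0.01]
```

Contact came at exactly the predicted height. I'll release, lift and turn towards block 1.

```bash
python3 -m crank '[4,0,0,0,0, 4,0,0,0,0, 4,0,0,0,0, 4,0,0,-1,0, 4,0,0,-2,0, 4,0,0,-2.5,0, 5,0,0,-2.5,0, 5,0,0,-1,0]' >/dev/null
python3 -m crank '[5,0,0,0,-0.116, 5,0,0,0,-0.116, 5,0,0,0,-0.116, 5,0,0,0,-0.116, 5,0,0,0,-0.116, 5,0,0,0,-0.116, 5,0,0,0,-0.116, 5,0,0,0,-0.116]' >/dev/null
python3 -m crank '[5,0,0,0,-0.116, 5,0,0,0,-0.116, 5,0,0,0,-0.116, 5,0,0,0,-0.116, 5,0,0,0,0, 5,0,0,0,0, 5,0,0,0,0, 5,0,0,0,0]' >/dev/null
python3 d.py .3949 -.2175 .07 1.5375
```

```text
t 18.07 pos [ 0.5339 -0.0702  0.0826] head 1.534 q6 -108.0 grip 0.05 0.0 F [-0.2 -1.1 -0.1]
TURN -0.004 then cm: [ 13.4  -15.19   1.26] now-axes: [ 13.34 -15.24   1.26]
```

```bash
python3 -m crank '[5,1.5,-1.7,0,-0.004, 5,2.3,-2.6,0,0, 5,2.3,-2.6,0,0, 5,2.3,-2.6,0,0, 5,2.3,-2.6,0,0, 5,1.6,-1.8,0,0, 5,1.1,-1.3,0,0, 5,0,0,0,0]' >/dev/null
python3 -m crank '[5,0,0,0,0, 5,0,0,0,0, 5,0,0,0,0, 5,0,0,1,0, 5,0,0,2,0, 5,0,0,2.5,0, 5,0,0,1.5,0, 5,0,0,0,0]' >/dev/null
python3 d.py .3949 -.2175 -.0287 1.5375
```

```text
t 19.4 pos [ 0.3946 -0.2162  0.0103] head 1.541 q6 -132.2 grip 0.05 0.0 F [-0.8 -0.5  0.5]
TURN 0.004 then cm: [-0.04 -0.13  3.9 ] now-axes: [-0.05 -0.14  3.9 ]
```

```bash
python3 -m crank '[5,0,-0.1,1.2,0, 5,0,0,1.2,0, 5,0,0,0.8,0, 5,0,0,0.6,0, 5,0,0,0,0, 5,0,0,0,0, 5,0,0,0,0, 5,0,0,0,0]' >/dev/null
python3 d.py .3949 -.2175 -.0287 1.5375
python3 -m crank '[2,0,0,0,0, 2,0,0,0,0, 2,0,0,0,0, 2,0,0,0,0, 2,0,0,0,0, 2,0,0,0,0, 2,0,0,0,0, 2,0,0,0,0]' >/dev/null
python3 d.py .3949 -.2175 -.0287 1.5375
python3 -m crank '[2,0,0,-0.5,0, 2,0,0,-1,0, 2,0,0,-2,0, 2,0,0,-2,0, 2,0,0,-2,0, 2,0,0,-1.5,0, 2,0,0,-1,0, 2,0,0,0,0]' >/dev/null
python3 -m crank '[2,0,0,0,0.116, 2,0,0,0,0.116, 2,0,0,0,0.116, 2,0,0,0,0.116, 2,0,0,0,0.116, 2,0,0,0,0.116, 2,0,0,0,0.116, 2,0,0,0,0.116]' >/dev/null
python3 -m crank '[2,0,0,0,0.116, 2,0,0,0,0.116, 2,0,0,0,0.116, 2,0,0,0,0.116, 2,0,0,0,0, 2,0,0,0,0, 2,0,0,0,0, 2,0,0,0,0]' >/dev/null
python3 d.py .479 -.0784 .03 .1465
```

```text
t 20.07 pos [ 0.3955 -0.2191 -0.0248] head 1.54 q6 -132.3 grip 0.0499 0.0 F [ 0.1 -0.9 -0.6]
TURN 0.003 then cm: [0.06 0.16 0.39] now-axes: [0.06 0.16 0.39]
t 20.73 pos [ 0.3953 -0.2191 -0.0249] head 1.54 q6 -132.3 grip 0.0224 39.1 F [-1.3  1.3  5.4]
TURN 0.003 then cm: [0.04 0.15 0.38] now-axes: [0.04 0.15 0.38]
t 22.73 pos [ 0.3951 -0.2188  0.0745] head 0.15 q6 -52.7 grip 0.0222 39.4 F [-1.   0.1 -0.8]
TURN 0.004 then cm: [12.67 10.35  4.45] now-axes: [12.63 10.4   4.45]
```

```bash
python3 -m crank '[2,1.4,1.2,0,0.004, 2,2.2,1.8,0,0, 2,2.2,1.8,0,0, 2,2.2,1.8,0,0, 2,2.2,1.8,0,0, 2,1.5,1.2,0,0, 2,0.93,0.8,0,0, 2,0,0,0,0]' >/dev/null
python3 -m crank '[2,0,0,0,0, 2,0,0,0,0, 2,0,0,1,0, 2,0,0,1.5,0, 2,0,0,1.5,0, 2,0,0,1,0, 2,0,0,0.5,0, 2,0,0,0,0]' >/dev/null
python3 d.py .479 -.0784 -.0029 .1465
python3 -m crank '[2,0,0,0,0, 2,0,0,0,0, 2,0,0,0,0, 2,0,0,0,0, 2,0,0,0,0, 2,0,0,0,0, 2,0,0,0,0, 2,0,0,0,0]' >/dev/null
python3 d.py .479 -.0784 -.0029 .1465
```

```text
t 24.07 pos [ 0.4792 -0.0795  0.0189] head 0.143 q6 -31.6 grip 0.0224 39.4 F [ 0.5  0.7 -0.4]
TURN -0.003 then cm: [ 0.11 -0.01  2.18] now-axes: [ 0.11 -0.    2.18]
t 24.73 pos [ 0.4799 -0.0789  0.0197] head 0.144 q6 -31.6 grip 0.0222 39.4 F [0.2 0.1 0. ]
TURN -0.002 then cm: [ 0.07 -0.09  2.26] now-axes: [ 0.07 -0.09  2.26]
```

```bash
python3 -m crank '[2,0.06,-0.09,0.6,0, 2,0,0,0.6,0, 2,0,0,0.4,0, 2,0,0,0.3,0, 2,0,0,0.2,0, 2,0,0,0.1,0, 2,0,0,0,0, 2,0,0,0,0]' >/dev/null
python3 d.py .479 -.0784 -.0029 .1465
python3 -m crank '[2,0,0,0.1,0, 2,0,0,0,0, 2,0,0,0,0, 2,0,0,0,0, 2,0,0,0,0, 2,0,0,0,0, 2,0,0,0,0, 2,0,0,0,0]' >/dev/null
python3 d.py .479 -.0784 -.0029 .1465
```

```text
t 25.4 pos [ 0.4791 -0.0786 -0.0023] head 0.144 q6 -31.6 grip 0.0224 39.5 F [-0.4  0.4  0.1]
TURN -0.003 then cm: [ 0.02 -0.    0.06] now-axes: [ 0.02 -0.    0.06]
t 26.07 pos [ 0.4792 -0.0786 -0.0029] head 0.144 q6 -31.6 grip 0.0225 40.1 F [-1.8  0.3  5.1]
TURN -0.003 then cm: [ 0.02 -0.02  0.  ] now-axes: [ 0.02 -0.02  0.  ]
```

```bash
python3 -m crank '[3.8,0,0,0,0, 3.8,0,0,0,0, 3.8,0,0,0,0, 3.8,0,0,-1,0, 3.8,0,0,-2,0, 3.8,0,0,-2.5,0, 5,0,0,-2.5,0, 5,0,0,-1,0]' >/dev/null
python3 -m crank '[5,0,0,0,-0.107, 5,0,0,0,-0.107, 5,0,0,0,-0.107, 5,0,0,0,-0.107, 5,0,0,0,-0.107, 5,0,0,0,-0.107, 5,0,0,0,-0.107, 5,0,0,0,-0.107]' >/dev/null
python3 -m crank '[5,0,0,0,-0.107, 5,0,0,0,-0.107, 5,0,0,0,0, 5,0,0,0,0, 5,0,0,0,0, 5,0,0,0,0, 5,0,0,0,0, 5,0,0,0,0]' >/dev/null
python3 d.py .3939 -.297 .03 1.2143
```

```text
t 28.07 pos [ 0.479  -0.0785  0.0866] head 1.213 q6 -92.8 grip 0.05 0.0 F [-1.1 -0.2  0.3]
TURN -0.001 then cm: [  0.34 -23.44   5.66] now-axes: [  0.32 -23.45   5.66]
```

```bash
python3 -m crank '[5,0,-1.5,0,0, 5,0.1,-3,0,0, 5,0,-4,0,0, 5,0.1,-4,0,0, 5,0,-4,0,0, 5,0.1,-3.5,0,0, 5,0,-2.2,0,0, 5,0,-1.2,0,0]' >/dev/null
python3 -m crank '[5,0,0,0,0, 5,0,0,0,0, 5,0,0,0,0, 5,0,0,0,0, 5,0,0,1,0, 5,0,0,2,0, 5,0,0,2,0, 5,0,0,0,0]' >/dev/null
python3 -m crank '[5,0,0,0,0, 5,0,0,0,0, 5,0,0,0,0, 5,0,0,0,0, 5,0,0,0,0, 5,0,0,0,0, 5,0,0,0,0, 5,0,0,0,0]' >/dev/null
python3 d.py .3939 -.297 -.0265 1.2143
```

```text
t 30.07 pos [ 0.3944 -0.2968  0.0368] head 1.214 q6 -120.3 grip 0.05 0.0 F [ 0.9 -0.3 -0.9]
TURN -0.0 then cm: [ 0.04 -0.04  6.33] now-axes: [ 0.04 -0.04  6.33]
```

```bash
python3 -m crank '[5,0,0,1,0, 5,0,0,1.5,0, 5,0,0,1.5,0, 5,0,0,1,0, 5,0,0,0.7,0, 5,0,0,0.4,0, 5,0,0,0.2,0, 5,0,0,0,0]' >/dev/null
python3 -m crank '[5,0,0,0,0, 5,0,0,0,0, 2,0,0,0,0, 2,0,0,0,0, 2,0,0,0,0, 2,0,0,0,0, 2,0,0,0,0, 2,0,0,0,0]' >/dev/null
python3 d.py .3939 -.297 -.0265 1.2143
python3 -m crank '[2,0,0,-0.5,0, 2,0,0,-1,0, 2,0,0,-2,0, 2,0,0,-2,0, 2,0,0,-2,0, 2,0,0,-1.5,0, 2,0,0,-1,0, 2,0,0,0,0]' >/dev/null
python3 -m crank '[2,0,0,0,0.107, 2,0,0,0,0.107, 2,0,0,0,0.107, 2,0,0,0,0.107, 2,0,0,0,0.107, 2,0,0,0,0.107, 2,0,0,0,0.107, 2,0,0,0,0.107]' >/dev/null
python3 -m crank '[2,0,0,0,0.107, 2,0,0,0,0.107, 2,0,0,0,0, 2,0,0,0,0, 2,0,0,0,0, 2,0,0,0,0, 2,0,0,0,0, 2,0,0,0,0]' >/dev/null
python3 d.py .5877 -.0624 .03 .1465
```

```text
t 31.4 pos [ 0.3945 -0.2969 -0.0259] head 1.214 q6 -120.3 grip 0.0224 39.5 F [-0.7  1.   6. ]
TURN -0.0 then cm: [ 0.05 -0.04  0.06] now-axes: [ 0.05 -0.04  0.06]
t 33.4 pos [ 0.3944 -0.2967  0.0736] head 0.145 q6 -59.0 grip 0.0228 39.3 F [ 0.  -0.4  0.4]
TURN -0.002 then cm: [20.36 22.54  4.36] now-axes: [20.39 22.51  4.36]
```

```bash
python3 -m crank '[2,1.4,1.5,0,0, 2,2.2,2.45,0,0, 2,2.2,2.45,0,0, 2,2.2,2.45,0,0, 2,2.2,2.45,0,0, 2,2.2,2.45,0,0, 2,2.2,2.45,0,0, 2,2.2,2.45,0,0]' >/dev/null
python3 -m crank '[2,2.2,2.45,0,0, 2,1.4,1.4,0,0, 2,0,0,0,0, 2,0,0,0,0, 2,0,0,1.5,0, 2,0,0,2,0, 2,0,0,1,0, 2,0,0,0,0]' >/dev/null
python3 -m crank '[2,0,0,0,0, 2,0,0,0,0, 2,0,0,0,0, 2,0,0,0,0, 2,0,0,0,0, 2,0,0,0,0, 2,0,0,0,0, 2,0,0,0,0]' >/dev/null
python3 d.py .5877 -.0624 -.0039 .1465
```

```text
t 35.4 pos [ 0.5878 -0.0625  0.0287] head 0.144 q6 -25.8 grip 0.0222 39.3 F [0.4 0.2 0.1]
TURN -0.002 then cm: [ 0.01 -0.01  3.26] now-axes: [ 0.01 -0.01  3.26]
```

```bash
python3 -m crank '[2,0,0,0.8,0, 2,0,0,1,0, 2,0,0,0.7,0, 2,0,0,0.4,0, 2,0,0,0.2,0, 2,0,0,0.1,0, 2,0,0,0.05,0, 2,0,0,0,0]' >/dev/null
python3 -m crank '[2,0,0,0,0, 2,0,0,0,0, 2,0,0,0,0, 2,0,0,0,0, 2,0,0,0,0, 2,0,0,0,0, 2,0,0,0,0, 2,0,0,0,0]' >/dev/null
python3 d.py .5877 -.0624 -.0039 .1465
```

```text
t 36.73 pos [ 0.5878 -0.0626 -0.0038] head 0.144 q6 -25.8 grip 0.0223 39.4 F [-0.1  0.4 -0.6]
TURN -0.002 then cm: [ 0.02 -0.01  0.01] now-axes: [ 0.02 -0.01  0.01]
```

```bash
python3 -m crank '[2,0,0,0.1,0, 2,0,0,0,0, 3.8,0,0,0,0, 3.8,0,0,0,0, 3.8,0,0,0,0, 3.8,0,0,-2,0, 3.8,0,0,-2.5,0, 6,0,0,-2.5,0]' >/dev/null
python3 -m crank '[8,0,0,-1,-0.12, 8,0,0,0,-0.12, 8,0,0,0,-0.12, 8,0,0,0,-0.12, 8,0,0,0,-0.12, 8,0,0,0,-0.12, 8,0,0,0,-0.12, 8,0,0,0,-0.12]' >/dev/null
python3 -m crank '[8,0,0,0,-0.12, 8,0,0,0,-0.12, 8,0,0,0,-0.12, 8,0,0,0,-0.12, 8,0,0,0,-0.12, 8,0,0,0,0, 8,0,0,0,0, 8,0,0,0,0]' >/dev/null
python3 d.py .5169 .0974 .07 1.7057
```

```text
t 38.73 pos [ 0.5878 -0.0625  0.075 ] head 1.701 q6 -115.0 grip 0.0799 0.0 F [ 0.7 -0.1 -0.2]
TURN -0.005 then cm: [ 4.87 16.8   0.5 ] now-axes: [ 4.96 16.78  0.5 ]
```

```bash
python3 -m crank '[8,0.6,2,0,-0.005, 8,1,3.4,0,0, 8,1,3.4,0,0, 8,1,3.4,0,0, 8,0.8,2.8,0,0, 8,0.5,1.8,0,0, 8,0,0,0,0, 8,0,0,0,0]' >/dev/null
python3 -m crank '[8,0,0,0,0, 8,0,0,0,0, 8,0,0,0,0, 8,0,0,0,0, 8,0,0,0,0, 8,0,0,0,0, 8,0,0,0,0, 8,0,0,0,0]' >/dev/null
python3 d.py .5169 .0974 -.022 1.7057
python3 - <<'E'
from h import *
p=optics.get_image("top");P=optics.get_image("scene")
sl=np.array([.5333,-.0704,1.7173])
a=sl[2];L=np.array([np.sin(a),-np.cos(a)])
ims=[]
for q in(p,P):
    im=cv2.resize(q["color"][:,:,::-1],None,fx=4,fy=4,interpolation=cv2.INTER_CUBIC)
    for k,d in((0,"blank"),(-.055,"b18"),(.055,"b18")):
        c=sl[:2]+k*L;D=DIM[d][:3]+(.018,);cv2.polylines(im,[np.int32(proj(corners(*c,a-np.pi/2,D),q)[4:]*4+2)],True,(0,255,0),1)
    cv2.polylines(im,[np.int32(proj(corners(*sl,DIM["slate"]),q)[4:]*4+2)],True,(255,0,255),1)
    u=proj([[*sl[:2],.03]],q)[0]*4;x,y=int(u[0])-200,int(u[1])-210;ims.append(im[y:y+420,x:x+400])
cv2.imwrite("pics/s1.png",np.hstack(ims))
E
```

```text
t 40.07 pos [0.5163 0.0971 0.0751] head 1.709 q6 -100.2 grip 0.0801 0.0 F [-0.6  0.9  0.6]
TURN 0.003 then cm: [-0.07  0.02  9.71] now-axes: [-0.07  0.02  9.71]
```

View pics/s1.png

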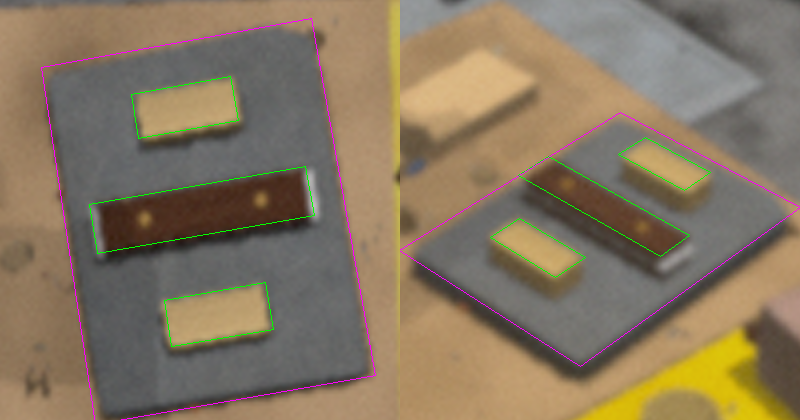

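All three pieces sit within a few mm of their targets, so I'll fetch the board.

```bash
python3 -m crank '[7.5,0,0,2,0, 7.5,0,0,3,0, 7.5,0,0,3,0, 7.5,0,0,1,0, 7.5,0,0,0.5,0, 7.5,0,0,0.2,0, 7.5,0,0,0,0, 7.5,0,0,0,0]' >/dev/null
python3 d.py .5169 .0974 -.036 1.7057
python3 -m crank '[7,0,0,0.4,0, 7,0,0,0.3,0, 7,0,0,0.2,0, 7,0,0,0.1,0, 7,0,0,0.1,0, 7,0,0,0,0, 7,0,0,0,0, 7,0,0,0,0]' >/dev/null
python3 d.py .5169 .0974 -.036 1.7057
python3 -m crank '[5,0,0,0,0, 5,0,0,0,0, 5,0,0,0,0, 5,0,0,0,0, 5,0,0,0,0, 5,0,0,0,0, 5,0,0,0,0, 5,0,0,0,0]' >/dev/null
python3 d.py .5169 .0974 -.036 1.7057
```

```text
t 40.83 pos [ 0.5171  0.0972 -0.0207] head 1.709 q6 -100.2 grip 0.075 0.0 F [-0.6  1.  -0.1]
TURN 0.003 then cm: [0.01 0.03 1.53] now-axes: [0.02 0.03 1.53]
t 41.5 pos [ 0.5163  0.0972 -0.0328] head 1.709 q6 -100.2 grip 0.0699 0.0 F [-0.1  0.1 -0.6]
TURN 0.003 then cm: [-0.07  0.02  0.32] now-axes: [-0.07  0.02  0.32]
t 42.17 pos [ 0.5163  0.0971 -0.0325] head 1.709 q6 -100.2 grip 0.0545 43.1 F [-1.4 -0.7  5. ]
TURN 0.003 then cm: [-0.06  0.02  0.35] now-axes: [-0.06  0.02  0.35]
```

```bash
python3 -m crank '[5,0,0,-0.5,0, 5,0,0,-1,0, 5,0,0,-2,0, 5,0,0,-2,0, 5,0,0,-2,0, 5,0,0,-2,0, 5,0,0,-1.3,0, 5,0,0,0,0]' >/dev/null
python3 -m crank '[5,0,0,0,0, 5,0,0,0,0, 5,0,0,0,0, 5,0,0,0,0, 5,0,-1.5,0,0, 5,-0.2,-2.5,0,0, 5,-0.2,-2.5,0,0, 5,-0.2,-2.5,0,0]' >/dev/null
python3 -m crank '[5,0,-2.5,0,0, 5,0,-2.3,0,0, 5,0,-1.7,0,0, 5,0,-1,0,0, 5,0,0,0,0, 5,0,0,0,0, 5,0,0,0,0, 5,0,0,0,0]' >/dev/null
python3 d.py .5333 -.0704 .0035 1.7173
```

```text
t 44.17 pos [ 0.5447 -0.0643  0.0751] head 1.71 q6 -117.1 grip 0.0548 42.7 F [ 0.4  0.3 -0.9]
TURN -0.007 then cm: [ 1.21 -0.43  7.16] now-axes: [ 1.21 -0.44  7.16]
```

```bash
python3 -m crank '[5,0.4,-0.15,0,-0.007, 5,0.4,-0.15,0,0, 5,0.4,-0.14,0,0, 5,0,0,1,0, 5,0,0,1.5,0, 5,0,0,1.5,0, 5,0,0,1,0, 5,0,0,0.5,0]' >/dev/null
python3 -m crank '[5,0,0,0.4,0, 5,0,0,0.3,0, 5,0,0,0.2,0, 5,0,0,0.2,0, 5,0,0,0,0, 5,0,0,0,0, 5,0,0,0,0, 5,0,0,0,0]' >/dev/null
python3 d.py .5333 -.0704 .0035 1.7173
```

```text
t 45.5 pos [ 0.5338 -0.0716  0.0094] head 1.716 q6 -118.6 grip 0.0548 42.7 F [ 0.8  0.5 -1.3]
TURN -0.001 then cm: [0.03 0.12 0.59] now-axes: [0.03 0.12 0.59]
```

```bash
python3 -m crank '[5,0,0.1,0.2,0, 5,0,0,0.15,0, 5,0,0,0.1,0, 5,0,0,0.1,0, 5,0,0,0,0, 5,0,0,0,0, 5,0,0,0,0, 5,0,0,0,0]' >/dev/null
python3 d.py .5333 -.0704 .0035 1.7173
python3 -m crank '[5,0,0,0.1,0, 5,0,0,0,0, 5,0,0,0,0, 5,0,0,0,0, 5,0,0,0,0, 5,0,0,0,0, 5,0,0,0,0, 5,0,0,0,0]' >/dev/null
python3 d.py .5333 -.0704 .0035 1.7173
```

```text
t 46.17 pos [ 0.5335 -0.0705  0.0036] head 1.716 q6 -118.5 grip 0.0549 42.7 F [ 0.2 -0.2 -1.9]
TURN -0.001 then cm: [0.02 0.01 0.01] now-axes: [0.02 0.01 0.01]
t 46.83 pos [ 0.5336 -0.0706  0.0035] head 1.716 q6 -118.5 grip 0.0549 43.7 F [-3.   0.8  7.9]
TURN -0.001 then cm: [ 0.03  0.02 -0.  ] now-axes: [ 0.03  0.02 -0.  ]
```

The board is down. I'll release it and go for the salt, gripping that high because it's tall.

```bash
python3 -m crank '[7,0,0,0,0, 7,0,0,0,0, 7,0,0,0,0, 7,0,0,0,0, 7,0,0,-1,0, 8,0,0,-2.5,0, 8,0,0,-2.5,0, 8,0,0,-2,0]' >/dev/null
python3 -m crank '[8,0,0,0,0, 8,0,0,0,0.091, 8,0,0,0,0.091, 8,0,0,0,0.09, 8,0,0,0,0, 8,0,0,0,0, 8,0,0,0,0, 8,0,0,0,0]' >/dev/null
python3 d.py .5724 -.2333 .08 1.4446
```

```text
t 48.17 pos [ 0.5335 -0.0705  0.0826] head 1.446 q6 -103.0 grip 0.08 0.0 F [ 0.2 -0.8 -0.7]
TURN 0.001 then cm: [ -5.91 -15.66   0.26] now-axes: [ -5.89 -15.67   0.26]
```

```bash
python3 -m crank '[8.3,-0.8,-2,0,0, 8.3,-1.2,-3.2,0,0, 8.3,-1.2,-3.2,0,0, 8.3,-1.2,-3.2,0,0, 8.3,-0.9,-2.4,0,0, 8.3,-0.6,-1.67,0,0, 8.3,0,0,0,0, 8.3,0,0,0,0]' 90 >/dev/null
python3 -m crank '[8.3,0,0,0,0, 8.3,0,0,0,0, 8.3,0,0,0,0, 8.3,0,0,0,0, 8.3,0,0,0,0, 8.3,0,0,0,0, 8.3,0,0,0,0, 8.3,0,0,0,0]' >/dev/null
python3 d.py .5724 -.2333 -.01 1.4446
python3 - <<'E'
from h import *
p=optics.get_image("scene");d=spotter.look_for(p,"salt_block_mid");print(d[:1])
im=cv2.resize(p["color"][:,:,::-1],None,fx=4,fy=4,interpolation=cv2.INTER_CUBIC)
H=proj(corners(.5724,-.2333,1.4446,DIM["salt"]),p)*4+2
cv2.polylines(im,[np.int32(H[4:]),np.int32(H[:4])],True,(0,255,0),1)
cv2.imwrite("pics/s2.png",im[480:1080,900:1600])
E
```

```text
t 49.5 pos [ 0.5722 -0.2333  0.0826] head 1.444 q6 -115.9 grip 0.0829 0.0 F [-0.7 -0.1 -0.1]
TURN -0.0 then cm: [-0.02  0.01  9.26] now-axes: [-0.02  0.01  9.26]
[{'at': [0.6439, 0.5237], 'score': 0.66}]
```

View pics/s2.png

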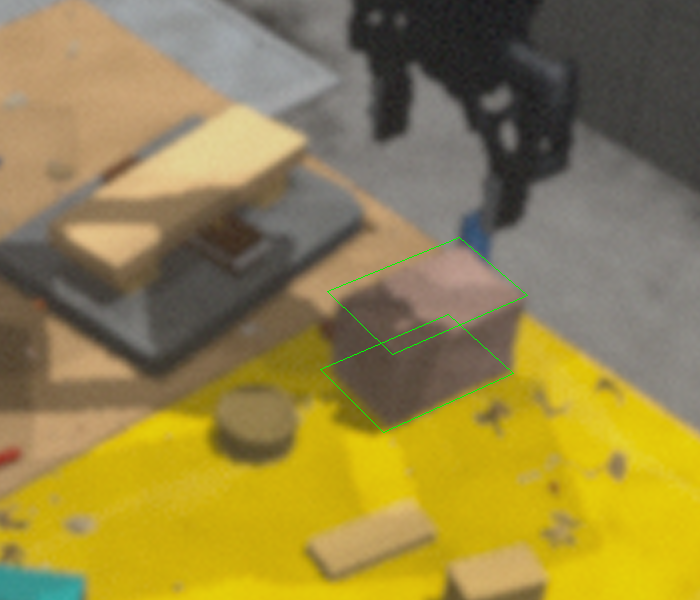

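The board lies on the stack and the salt outline matches. I'll descend over the salt.

```bash
python3 -m crank '[8.3,0,0,1,0, 8.3,0,0,1.5,0, 8.3,0,0,1.5,0, 8.3,0,0,1,0, 8.3,0,0,1,0, 8.3,0,0,0.5,0, 8.3,0,0,0,0, 8.3,0,0,0,0]' >/dev/null
python3 d.py .5724 -.2333 -.01 1.4446
python3 -m crank '[8.3,0,0,0.7,0, 8.3,0,0,0.7,0, 8.3,0,0,0.7,0, 8.3,0,0,0.4,0, 8.3,0,0,0.2,0, 8.3,0,0,0,0, 8.3,0,0,0,0, 8.3,0,0,0,0]' >/dev/null
python3 d.py .5724 -.2333 -.01 1.4446
python3 -m crank '[5,0,0,0,0, 5,0,0,0,0, 5,0,0,0,0, 5,0,0,0,0, 5,0,0,0,0, 5,0,0,0,0, 5,0,0,0,0, 5,0,0,0,0]' >/dev/null
python3 d.py .5724 -.2333 -.01 1.4446
```

```text
t 50.27 pos [ 0.5724 -0.2336  0.0178] head 1.444 q6 -115.9 grip 0.0828 0.0 F [ 0.6 -0.1  0.8]
TURN -0.001 then cm: [0.   0.03 2.78] now-axes: [0.   0.03 2.78]
t 50.93 pos [ 0.5724 -0.2335 -0.0091] head 1.444 q6 -115.9 grip 0.0832 0.0 F [ 0.2  0.7 -0. ]
TURN -0.001 then cm: [0.   0.02 0.09] now-axes: [0.   0.02 0.09]
t 51.6 pos [ 0.5727 -0.234  -0.0083] head 1.444 q6 -115.9 grip 0.0566 98.3 F [-1.6  0.9  5.2]
TURN -0.0 then cm: [0.03 0.06 0.17] now-axes: [0.04 0.06 0.17]
```

```bash
python3 -m crank '[5,0,0,-0.3,0, 5,0,0,-0.7,0, 5,0,0,-1.5,0, 5,0,0,-2,0, 5,0,0,-2,0, 5,0,0,-2,0, 5,0,0,-1,0, 5,0,0,-0.5,0]' >/dev/null
python3 -m crank '[5,0,0,0,0, 5,0,0,0,0, 5,0,0,0,-0.091, 5,0,0,0,-0.091, 5,0,0,0,-0.09, 5,0,0,0,0, 5,0,0,0,0, 5,0,0,0,0]' >/dev/null
python3 d.py .5333 -.0704 .0465 1.7173
```

```text
t 52.93 pos [ 0.5719 -0.2333  0.0899] head 1.713 q6 -131.3 grip 0.0568 97.0 F [-0.2  0.  -5.6]
TURN -0.004 then cm: [ 1.44 16.68  4.34] now-axes: [ 1.51 16.67  4.35]
```

```bash
python3 -m crank '[5,0.1,1.2,0,-0.004, 5,0.2,2.2,0,0, 5,0.2,2.8,0,0, 5,0.3,2.8,0,0, 5,0.2,2.8,0,0, 5,0.2,2.3,0,0, 5,0.2,1.6,0,0, 5,0.1,1,0,0]' >/dev/null
python3 -m crank '[5,0,0,0,0, 5,0,0,0,0, 5,0,0,0,0, 5,0,0,0,0, 5,0,0,1,0, 5,0,0,1,0, 5,0,0,0.5,0, 5,0,0,0,0]' >/dev/null
python3 -m crank '[5,0,0,0,0, 5,0,0,0,0, 5,0,0,0,0, 5,0,0,0,0, 5,0,0,0,0, 5,0,0,0,0, 5,0,0,0,0, 5,0,0,0,0]' >/dev/null
python3 d.py .5333 -.0704 .0465 1.7173
python3 - <<'E'
from h import *
p=optics.get_image("scene")
im=cv2.resize(p["color"][:,:,::-1],None,fx=4,fy=4,interpolation=cv2.INTER_CUBIC)
cv2.imwrite("pics/s3.png",im[360:960,700:1400])
E
```

```text
t 54.93 pos [ 0.5326 -0.0705  0.0657] head 1.72 q6 -118.7 grip 0.0567 97.4 F [ 0.7  0.8 -6.2]
TURN 0.003 then cm: [-0.07 -0.    1.92] now-axes: [-0.07 -0.    1.92]
```

View pics/s3.png

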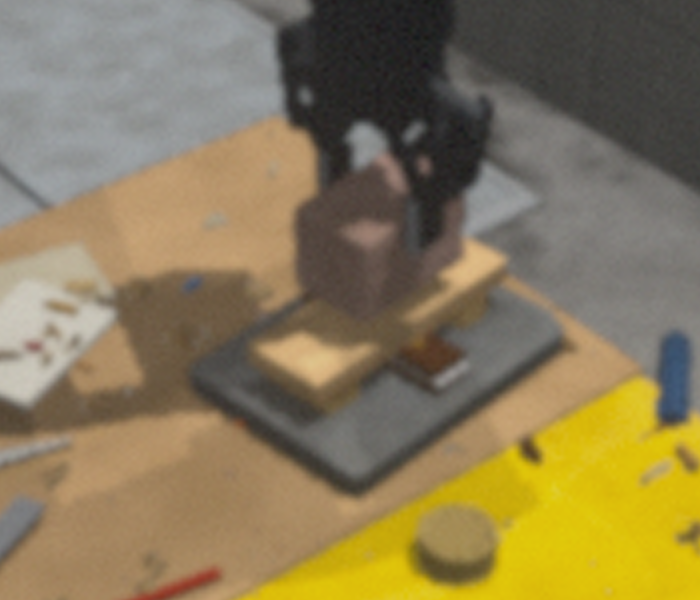

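The salt is held level over the board, so I'll lower it.

```bash
python3 -m crank '[5,-0.07,0,0.5,0, 5,0,0,0.5,0, 5,0,0,0.3,0, 5,0,0,0.2,0, 5,0,0,0.1,0, 5,0,0,0.1,0, 5,0,0,0,0, 5,0,0,0,0]' >/dev/null
python3 d.py .5333 -.0704 .0465 1.7173
python3 -m crank '[5,0,0,0.1,0, 5,0,0,0.05,0, 5,0,0,0,0, 5,0,0,0,0, 5,0,0,0,0, 5,0,0,0,0, 5,0,0,0,0, 5,0,0,0,0]' >/dev/null
python3 d.py .5333 -.0704 .0465 1.7173
```

```text
t 55.65 pos [ 0.5333 -0.0704  0.0487] head 1.72 q6 -118.7 grip 0.0567 97.4 F [ 0.3 -0.5 -5.3]
TURN 0.003 then cm: [0.   0.   0.22] now-axes: [0.   0.   0.22]
t 56.32 pos [ 0.5333 -0.0704  0.0471] head 1.72 q6 -118.7 grip 0.0564 97.4 F [ 0.3  0.4 -6.2]
TURN 0.003 then cm: [-0.    0.    0.06] now-axes: [-0.    0.    0.06]
```

```bash
python3 -m crank '[5,0,0,0.08,0, 5,0,0,0,0, 5,0,0,0,0, 5,0,0,0,0, 5,0,0,0,0, 5,0,0,0,0, 5,0,0,0,0, 5,0,0,0,0]' >/dev/null
python3 d.py .5333 -.0704 .0465 1.7173
python3 -m crank '[5,0,0,0.08,0, 5,0,0,0,0, 5,0,0,0,0, 5,0,0,0,0, 5,0,0,0,0, 5,0,0,0,0, 5,0,0,0,0, 5,0,0,0,0]' >/dev/null
python3 d.py .5333 -.0704 .0465 1.7173
```

```text
t 56.98 pos [ 0.5334 -0.0705  0.0467] head 1.72 q6 -118.7 grip 0.0563 98.6 F [-3.2  1.5  5.6]
TURN 0.003 then cm: [0.01 0.01 0.02] now-axes: [0.01 0.01 0.02]
t 57.65 pos [ 0.5334 -0.0704  0.0467] head 1.72 q6 -118.7 grip 0.0565 99.8 F [-7.1  2.1 13. ]
TURN 0.003 then cm: [0.01 0.01 0.02] now-axes: [0.01 0.01 0.02]
```

```bash
python3 -m crank '[5,0,0,-0.1,0, 5,0,0,0,0, 7,0,0,0,0, 8,0,0,0,0, 8,0,0,0,0, 8,0,0,0,0, 8,0,0,0,0, 8,0,0,0,0]' >/dev/null
python3 -m crank '[8,0,0,-0.5,0, 8,0,0,-1,0, 8,0,0,-2,0, 8,0,0,-2.5,0, 8,0,0,-2.5,0, 8,0,0,-2,0, 8,0,0,-1,0, 8,0,0,0,0]' >/dev/null
python3 -m crank '[8,0,1.5,0,0, 8,0,2.5,0,0, 8,0,3.5,0,0, 8,0,3.5,0,0, 8,0,3.5,0,0, 8,0,3,0,0, 8,0,1.5,0,0, 8,0,0,0,0]' >/dev/null
python3 d.py .5333 -.0704 .0465 1.7173
python3 - <<'E'
from h import *
p=optics.get_image("top");P=optics.get_image("scene");ims=[]
sl=(.5333,-.0704,1.7173)
for q in(p,P):
    im=cv2.resize(q["color"][:,:,::-1],None,fx=4,fy=4,interpolation=cv2.INTER_CUBIC)
    for n,z in(("slate",0),("board",.036),("salt",.051)):
        cv2.polylines(im,[np.int32(proj(corners(*sl,DIM[n][:3]+(z,)),q)[4:]*4+2)],True,(0,255,0),1)
    u=proj([[*sl[:2],.05]],q)[0]*4;x,y=int(u[0])-200,int(u[1])-220;ims.append(im[y:y+440,x:x+400])
cv2.imwrite("pics/f1.png",np.hstack(ims))
E
```

```text
t 59.65 pos [0.5039 0.1202 0.1612] head 1.724 q6 -98.5 grip 0.0798 0.0 F [ 0.5 -0.8 -0.1]
TURN 0.006 then cm: [ -0.12 -19.28  11.47] now-axes: [-1.000e-02 -1.929e+01  1.146e+01]
```

View pics/f1.png

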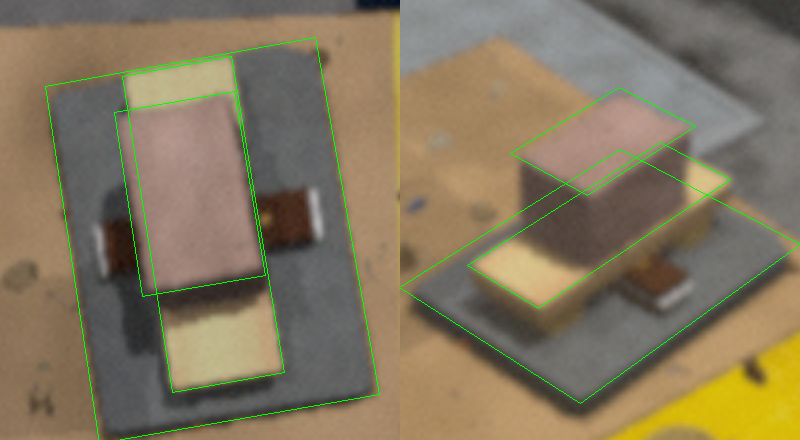

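The whole stack is within a few mm of target, with the salt flat on the board and the arm clear of it. I'll hand it in.

```bash
python3 -c "
from rig import env
print(env.close_job())"
```

```text
the job is handed in; nothing more can be done
None
```

The press is built and handed in: blank across the slate, an 18 mm block on each side, board level on all three, and salt flat on its middle, all within a few mm in the last pictures; no verdict came back.

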